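# Set the tile cutter's side stop and load the marked tile

## Task

Get the tile cutter ready for a cut: loosen the wing knob of its side stop, slide the stop along the fence to suit the marked tile, and tighten the knob again so that the stop is locked. Take the slate-grey tile with the white line out of the carton and lay it flat on the cutter's bed under the rail, glazed face up, its long side flush against the fence and its short piece's end up against the stop, so that the white line lies right on the cutting line. Leave the two sand-coloured tiles in their carton and everything else on the counter where it is, and let go of the tile and knob when done.

Things in the scene. Friction and masses are not known exactly. Their poses are not given: they have to be found in the camera images.
- cutter: Manual tile cutter fixed to the counter, red base 530 x 190 mm. Origin on the counter under the cutting line, in the plane of the fence's tile face; x along the rail away from the operator, y along the fence to the left, z up. Aluminium fence bar: face at x 0 (tile lies on its -x side), 22 mm deep, y -95 to +240 mm, top at z 48 mm. Cutting line: y = 0
- bed_mid (a point): Middle of the bed's top, on the cutting line (a steel strip flush in the black rubber bed), 146 mm before the fence face; same axes as the cutter. The bed is level, 32 mm over the counter, from cutter x -291 to -1 mm, y -95 to +95 mm
- rail_mid (a point): On the underside of the guide rail, over bed_mid, 40 mm above the bed. The aluminium rail runs along the cutting line, 26 mm wide, 26 mm high (top 98 mm over the counter), cutter x -330 to +200 mm, on end posts 46 mm wide at x -315 and +185 mm. Black scoring carriage, 52 mm wide, to 124 mm high, parked at x 67 to 143 mm; its red handle leans away from the operator
- stop (a joint): Where the side stop stands on the fence (m): distance from the cutting line to the stop's tile face, along cutter +y; travel 0.055 to 0.165. With the knob slack it slides with about 3 N; with the knob tight it takes over 20 N to shift
- stop_face (a point): On the stop's tile face (looks to cutter -y), 32.5 mm before the fence face, 41 mm over the counter; axes as the cutter. The stop: red carrier astride the fence, from this face 44 mm to +y, cutter x -11 to +33 mm, top at z 66 mm, and an aluminium arm 12 mm thick, z 33 to 50 mm, reaching from the fence 105 mm back over the bed
- knob (a joint): Angle of the stop's clamp knob (rad), 0 to 2.2; grows clockwise seen from above, which tightens. Slack below 0.85, biting from 0.9, tight from 1.3 up. It stays where it is left; turning takes about 0.2 N m, 0.3 N m at the tight end. At 0 the wing lies along the fence (cutter y)
- knob_grip (a point): Centre of the wing of the black clamp knob on the stop, on its upright axis, 91 mm over the counter. The wing is a bar 50 mm long (this point's y axis), 12 mm thick (point x: pinch it across this) and 26 mm high (75 to 101 mm over the counter). It stands 22 mm to the +y side of the stop's tile face and 11 mm beyond the fence face
- tile: The marked tile: slate-grey glaze, 200 x 65 x 9 mm, 0.26 kg. Origin at the centre of its unglazed (terracotta) underside; x along its length towards the short piece, y across, z out of the glazed face. It starts on its long edge in a carton slot, glaze towards carton -y, short piece towards carton +x. On the cutter its x must point along cutter +y
- tile_mark (a point): Middle of the white line drawn across the tile's glazed face and edges, 25 mm from the tile's middle towards its short piece: 75 mm from one end (tile_end), 125 mm from the other
- tile_end (a point): Centre of the short piece's end face of the tile, 100 mm from the tile's middle in tile +x, half-way through its thickness
- carton: Open cardboard carton fixed on the counter, 236 x 186 mm, walls 40 mm high, floor 4 mm thick; origin on the counter below its centre, x along the slots, y across them. Foam blocks at both ends (65 to 105 mm from the middle, tops 35 mm over the counter) hold three tiles on edge in 14 mm slots at y -60, 0, +60 mm; tile tops are 69 mm over the counter, the middle 130 mm of each stands free
- spare_a: Sand-coloured tile without a line, same size and axes as the marked one, on edge in the carton; stays there
- spare_b: Second sand-coloured tile, likewise
- spacer_tub: Open orange tub of tile spacers, 74 mm across and 60 mm high, origin under its centre; stays put
- mug: Blue mug, 76 mm across without the handle (towards its +y), 90 mm high, origin under its centre; stays put
- mallet: Rubber mallet lying on the counter, 290 mm long along its x (head 58 x 95 x 60 mm), origin on the counter under the head, handle towards its -x; stays put
- trowel: Notched trowel lying flat, plate 270 x 118 mm, wooden handle to 62 mm high, origin under its centre; stays put
- detergent: Blue detergent bottle, 90 mm across and 230 mm high, origin under its centre; stays put
Things that resemble listed ones, but are neither listed nor needed, are in the scene too. What is shaped like the tile but blue is not meant.

How it is judged:
On the way:
1. The stop's clamp knob is loosened (below 0.85 rad) (value of joint knob below 0.85 rad), for 0.1 s.
At the end, for the whole second after the job is handed in: Knob tight (over 1.3 rad); tile at rest flat on the bed (0.03 rad), glaze up, long edge within 3 mm of the fence and square to it (0.02 rad), short piece's end within 3 mm of the stop's face, white line within 4 mm of the cutting line (value of joint knob above 1.3 rad and y of tile_mark in the frame of cutter between -0.004 and 0.004 m and y of tile_end in the frame of stop_face above -0.003 m and x of tile in the frame of cutter above -0.0355 m and angle between the x axis of tile and the y axis of cutter, either way round below 0.02 rad and angle between tile's own z axis and vertical below 0.03 rad and height (world z) of tile_mark below 0.044 m and linear speed of tile below 0.01 m/s); the robot touches nothing.
It fails at once if a sand-coloured tile is taken from its slot or shoved (moved over 20 mm) (distance of any of spare_a, spare_b from where it was at the start of the episode above 0.02 m).
It fails at once if another thing on the counter is shoved or knocked over (moved over 30 mm) (distance of any of spacer_tub, mug, mallet, trowel, detergent from where it was at the start of the episode above 0.03 m).
It also fails if it takes over 72 s, if anything falls off the work surface, if the arm or the gripper's body presses on something with over 40 N, if the wrist force passes 120 N, or if a joint passes its speed limit or range.

## Robot

A 7-joint arm with a two-finger parallel gripper is mounted at the origin on the work surface. World frame = base frame: x ahead of the robot, y to its left, z up, the work surface at z = 0. Lengths are in m, angles in rad, forces in N, time in s.
With the tool pointing down it reaches from about 0.425 to 1.025 m from the base axis. Payload 9.4 kg.
Tool frame: the origin (TCP) lies midway between the tips of the shut fingers; the grasp point (between the pads) lies 19 mm behind it; z points along the fingers, y is the line along which they close (so a half turn about z gives the same grasp; the last joint's range is limited). The gripper opens to 85 mm and grips with 20 to 120 N. Pads are 22 mm wide; open, the fingers measure 114 mm over their backs; the gripper's body (76 mm by 85 mm) begins 54 mm behind the grasp point. The pads swing forward as they close: fully open they stand 13 mm farther back than shut.
Start: joints at [1.166, 0.599, -0.003, 1.599, 0.002, 0.943, -0.08], TCP at [0.233, -0.686, 0.231] pointing down, gripper open.
Joint ranges: [-2.57, 2.57], [-0.35, 1.97], [-1.29, 1.29], [0.11, 2.56], [-1.05, 4.19], [0.11, 1.86], [-2.63, 2.63]. Speed limits (rad/s): [2.22, 2.22, 3.01, 3.01, 3.14, 3.14, 3.14].

## Interface

Orientations are given as a unit quaternion [w, x, y, z].
In Python, from bench import monitor, imaging, ctrl gives the robot as it stands.
- The arm moves only by the tool drive_tool, never from a script. Its argument "moves" is a list of rows, each a list of 5 numbers: the shift along the world's x, y, z in cm, then the turn about the world's z in degrees, then the finger opening in cm, from 0 to 8.54. A call has exactly 5 rows; each row shifts and turns the commanded pose from where the row before left it; what a row does not reach is not made up. A row lasts 1/8 s, in which the tool goes at most 62.5 mm and 10.7 degrees, less where a joint would pass 70% of its speed; a pose out of reach is approached as far as the arm can. A call is refused whole if a number of a shift passes 6.25 or a number of a turn 10.7, either way. A call with a gripper value outside its range is refused whole. The fingers move at their own pace and stop on an object; "grip_force" is the grip in N (left out, the last holds). Time passes only in rows, so rows that do not move let the fingers close, or fill a call up. It gives the time, the measured TCP pose, the force, the opening and the grip force at its end, in the units of the state.
- monitor.get_obs(): the state, without advancing time (a new reading comes with each control period).
- imaging.get_image(name): name is "scene" or "top" or "wrist"; returns the picture (384x512x3 uint8, red, green, blue); there is no depth.
- imaging.camera_info(name): a dict with "camera_matrix" (3x3 intrinsics, pixels), "D" ([k1, k2, p1, p2, k3] as OpenCV has them; the pictures are not rectified), "R" (3x3) and "t" (3): a world point X has camera coordinates R X + t. Camera axes: x right, y down, z forward; pixel columns grow to the right and rows downward; lengths in m; the calibration is good to about 2 mm. A picture is of the moment at which its call begins: read the wrist's pose just before it. camera_info takes no time and is no camera call; for the wrist camera it gives the pose at the moment of the call.
- ctrl.finish_job(): hands the job in; it is judged then, once.
The state is a dict: "time_s": time; "joints": joint angles; "qvel": joint speeds; "joint_torque": joint torques, N m; "ee_pos": TCP position; "eef_rot": TCP orientation; "force": force on the tool from outside, world axes, zero at the start; "torque": the same for the moment, N m; "gripper_width": finger opening in m; "gripper_force": force on a finger pad.
Only numpy, scipy, OpenCV 4.12 (cv2) and the standard library are available. Lean on these libraries where they do the work, as an engineer would, in place of code of your own. Each camera call takes 0.05 s, during which the arm holds its last target. There are 200 camera calls.

## Working session

There is one attempt and no reset: what is moved stays moved. The work goes in short steps, Python scripts to look and compute and a tool call to move; the robot and the scene stay as the last step left them, time stands still between calls to the robot, and variables do not carry over. Pictures are saved under pics/ and viewed, at most 10 in all, crops included, and the job is handed in when it is done.

Besides the shell and the picture viewer there is one more tool, called after "Call:" as name(argument=value, ...), one argument or row to a line, values as JSON. drive_tool: Moves the arm, as the interface text tells. Its arguments: {"type":"object","properties":{"moves":{"type":"array","items":{"type":"array","items":{"type":"number"}}},"grip_force":{"type":"number"}},"required":["moves"]}

```bash
mkdir -p pics; ls; cat > h.py <<'E'
import numpy as np, cv2
from bench import monitor, imaging, ctrl
def grab(n,f=None):
    ci=imaging.camera_info(n); im=imaging.get_image(n)
    if f: cv2.imwrite('pics/'+f,im[:,:,::-1])
    return im,ci
def ray(ci,uv):
    K=np.array(ci['camera_matrix'],float);D=np.array(ci['D'],float)
    p=cv2.undistortPoints(np.array(uv,float).reshape(-1,1,2),K,D).reshape(-1,2)
    R=np.array(ci['R']);t=np.array(ci['t'])
    d=np.c_[p,np.ones(len(p))]@R
    return -R.T@t,d
def onz(ci,uv,z):
    c,d=ray(ci,uv); return c+d*((z-c[2])/d[:,2])[:,None]
def proj(ci,X):
    R=np.array(ci['R']);t=np.array(ci['t'],float)
    return cv2.projectPoints(np.array(X,float).reshape(-1,1,3),cv2.Rodrigues(R)[0],t,np.array(ci['camera_matrix'],float),np.array(ci['D'],float))[0].reshape(-1,2)
E
python3 - <<'E'
from h import *
a,ca=grab('top','top.png');b,cb=grab('scene','scene.png')
for c in (ca,cb): print(c)
print(monitor.get_obs())
E
```

```text
pics
{'camera_matrix': array([[496.2263756 ,   0.        , 253.24494262],
       [  0.        , 496.2263756 , 193.35226596],
       [  0.        ,   0.        ,   1.        ]]), 'D': array([-0.00524636,  0.        ,  0.        ,  0.        ,  0.        ]), 'R': array([[ 0.01014306, -0.99989536,  0.01031462],
       [-0.99402038, -0.01120394, -0.1086184 ],
       [ 0.1087226 , -0.00915122, -0.99403001]]), 't': array([-0.06125527,  0.58636602,  1.67415192])}
{'camera_matrix': array([[468.66850615,   0.        , 264.38590593],
       [  0.        , 468.66850615, 186.77380007],
       [  0.        ,   0.        ,   1.        ]]), 'D': array([-0.108505,  0.      ,  0.      ,  0.      ,  0.      ]), 'R': array([[-0.85915573,  0.51171108,  0.00178882],
       [ 0.42408303,  0.71397706, -0.55712687],
       [-0.28636517, -0.47790014, -0.83042546]]), 't': array([ 0.51049016, -0.17258186,  1.7855729 ])}
{'time_s': 0.1, 'joints': array([ 1.1663001 ,  0.60000908, -0.00255603,  1.60002461,  0.00177143,
        0.94286238, -0.07980302]), 'qvel': array([-0.00164241, -0.00240322,  0.0018095 , -0.00258699, -0.00067894,
        0.00051693,  0.00078405]), 'joint_torque': array([ 4.85678815e-03, -7.77991104e+01,  1.56967387e+00, -2.58623725e+01,
        1.26030759e-02,  5.51086385e-03,  3.31285378e-05]), 'ee_pos': array([ 0.23329737, -0.68602299,  0.23053816]), 'eef_rot': array([-6.32682124e-04,  9.86594529e-01,  1.63189500e-01, -1.51609406e-04]), 'force': array([-0.85172682,  0.57353839, -0.74908577]), 'torque': array([-0.00110766, -0.02723658, -0.03752122]), 'gripper_force': 0.0, 'gripper_width': 0.08570911626330935}
```

View pics/top.png

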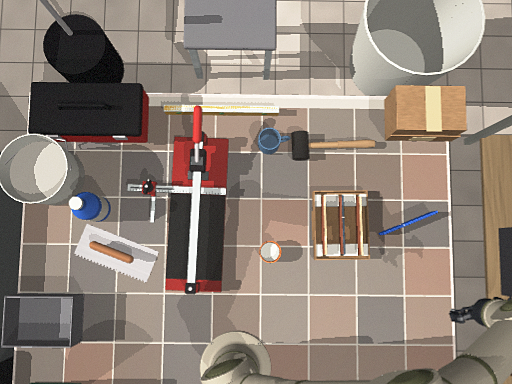

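View pics/scene.png

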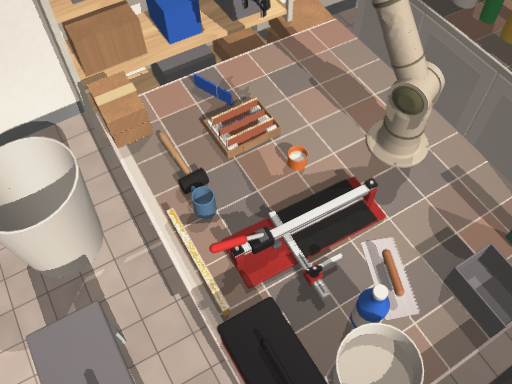

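The top view shows the cutter with its rail along column ~195, the fence at row ~188, the stop at about (150,187) and the carton at about (342,225). I'll enlarge both regions.

```bash
python3 - <<'E'
from h import *
a=cv2.imread('pics/top.png');b=cv2.imread('pics/scene.png')
A=cv2.resize(a[125:300,120:235],None,fx=3,fy=3,interpolation=cv2.INTER_CUBIC)
B=cv2.resize(a[182:267,305:380],None,fx=5.5,fy=5.5,interpolation=cv2.INTER_CUBIC)
out=np.zeros((525,770,3),np.uint8);out[:525,:345]=A;out[:B.shape[0],350:350+B.shape[1]]=B[:, :420]
cv2.imwrite('pics/c1.png',out)
E
```

```text
(no output)
```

View pics/c1.png

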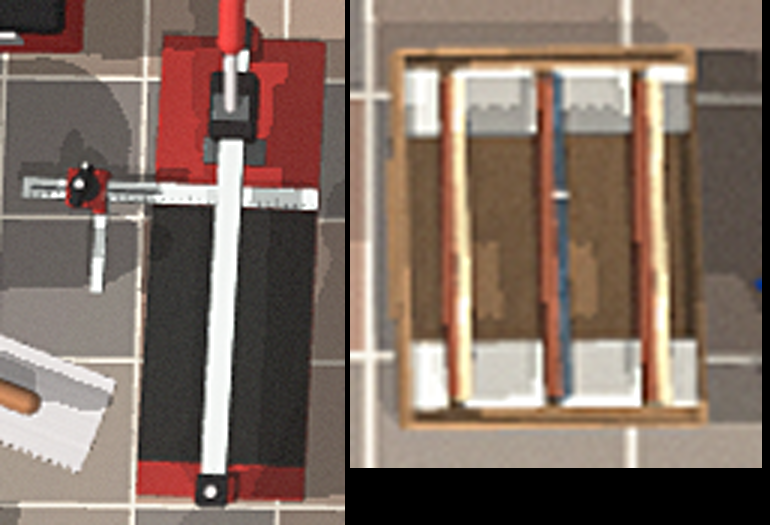

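```bash
python3 - <<'E'
from h import *
ci=imaging.camera_info('top')
c1=lambda p:np.array(p)/3+[120-.33,125-.33]
c2=lambda p:(np.array(p)-[350,0])/5.5+[305-.4,182-.4]
bed=onz(ci,c1([(157,205),(317,208),(307,468),(146,462)]),.032)
car=onz(ci,c2([(400,50),(695,47),(707,425),(403,425)]),.040)
np.set_printoptions(precision=4,suppress=True)
def fit(P,M):
    P=P[:,:2];M=np.array(M);pm=P.mean(0);mm=M.mean(0)
    H=(M-mm).T@(P-pm);a=np.arctan2(H[0,1]-H[1,0],H[0,0]+H[1,1])
    R=np.array([[np.cos(a),-np.sin(a)],[np.sin(a),np.cos(a)]]);t=pm-R@mm
    print('a',np.degrees(a),'t',t,'res',P-(M@R.T+t));return R,t
R,t=fit(bed,[(-.001,.095),(-.001,-.095),(-.291,-.095),(-.291,.095)])
fit(car,[(.118,.093),(.118,-.093),(-.118,-.093),(-.118,.093)])
print('knob',onz(ci,c1([(85,186)]),.1), 'stopface',onz(ci,c1([(104,255)]),.05), 'tile mid/mark',onz(ci,c2([(560,195),(555,240)]),.069))
k=onz(ci,c1([(85,186)]),.1)[0,:2];print('knob in cutter',R.T@(k-t))
for n,p,z in (('tub',(270,252),.06),('mug',(268,140),.09)):print(n,onz(ci,[p],z))
w=imaging.camera_info('wrist');o=monitor.get_obs()
c=-np.array(w['R']).T@w['t'];print('cam',c,'rel',c-o['ee_pos'],w['R'],w['camera_matrix'])
E
```

```text
a -1.035559030644168 t [0.5842 0.1325] res [[ 0.0002 -0.0035]
 [ 0.0022  0.0034]
 [-0.0019  0.0046]
 [-0.0005 -0.0045]]
a 0.7290812107679094 t [ 0.4832 -0.3556] res [[-0.0023 -0.001 ]
 [-0.0007  0.0005]
 [ 0.0012 -0.0004]
 [ 0.0018  0.0009]]
knob [[0.5978 0.2931 0.1   ]] stopface [[0.5257 0.2794 0.05  ]] tile mid/mark [[ 0.5064 -0.3557  0.069 ]
 [ 0.4789 -0.3524  0.069 ]]
knob in cutter [0.0108 0.1608]
tub [[ 0.3875 -0.1127  0.06  ]]
mug [[ 0.7617 -0.1022  0.09  ]]
cam [ 0.295  -0.6646  0.3724] rel [0.0618 0.0214 0.1418] [[ 0.322  -0.9467 -0.0014]
 [-0.9138 -0.3112  0.2609]
 [-0.2474 -0.0828 -0.9654]] [[273.2774   0.     255.9763]
 [  0.     273.2774 192.922 ]
 [  0.       0.       1.    ]]
```

The stop stands at about 0.139 and must move to 0.075. The marked tile is in the middle slot with its line towards +x. I'm flying to above the knob.

Call:
drive_tool(
  moves=[
    [2.0,5.4,0,-1.5,8.5],
    [2.0,5.4,0,-1.5,8.5],
    [2.0,5.4,0,-1.5,8.5],
    [2.0,5.4,0,-1.5,8.5],
    [2.0,5.4,0,-1.5,8.5],
  ],
)

```text
time_s: 0.72
ee_pos: [0.3338, -0.4145, 0.2311]
eef_rot: [-0.0, 0.995, 0.098, -0.0]
force: [1.7, 0.5, 0.4]
gripper_width: 0.0852
gripper_force: 0.0
```

Call:
drive_tool(
  moves=[
    [2.0,5.4,0,-1.5,8.5],
    [2.0,5.4,0,-1.5,8.5],
    [2.0,5.4,0,-1.5,8.5],
    [2.0,5.4,0,-1.5,8.5],
    [2.0,5.4,0,-1.5,8.5],
  ],
)

```text
time_s: 1.35
ee_pos: [0.4338, -0.1446, 0.2313]
eef_rot: [0.0, 0.999, 0.032, 0.0]
force: [0.3, -0.1, -0.2]
gripper_width: 0.0851
gripper_force: 0.0
```

Call:
drive_tool(
  moves=[
    [2.0,5.4,0,-1.5,8.5],
    [2.0,5.4,0,-1.5,8.5],
    [2.0,5.4,0,-1.5,8.5],
    [2.0,5.4,0,-1.5,6],
    [2.0,5.4,0,-1.5,6],
  ],
)

```text
time_s: 1.98
ee_pos: [0.5337, 0.1254, 0.2312]
eef_rot: [0.0, 0.999, -0.033, -0.0]
force: [1.3, -0.9, 0.4]
gripper_width: 0.0599
gripper_force: 0.0
```

Call:
drive_tool(
  moves=[
    [2.0,5.4,0,-1.5,5],
    [2.0,5.4,0,-1.5,5],
    [2.0,5.4,0,-1.5,5],
    [0.5,0.6,0,0,5],
    [0,0,0,0,5],
  ],
)

```text
time_s: 2.6
ee_pos: [0.5981, 0.2915, 0.2305]
eef_rot: [0.001, 0.997, -0.071, -0.001]
force: [-0.1, -0.2, -0.0]
gripper_width: 0.05
gripper_force: 0.0
```

```bash
python3 - <<'E'
from h import *
a,ci=grab('wrist','w1.png');o=monitor.get_obs();print(o['ee_pos'],o['joints'],o['gripper_width'])
E
```

```text
[0.59815292 0.29030439 0.23077222] [-0.52518474  0.52665691 -0.01870025  1.74502834  0.01311784  0.87144692
 -2.26464658] 0.049896342250650975
```

View pics/w1.png

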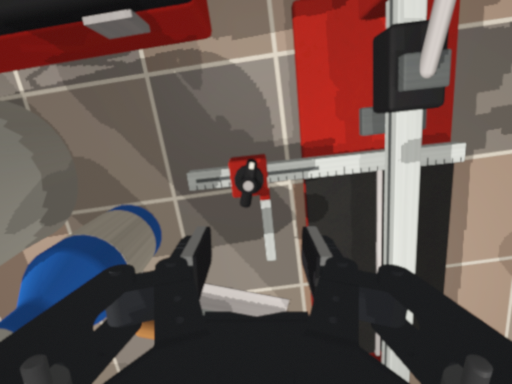

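Wrist view: knob centre at about (248,182), with the wing running nearly vertical from (252,163) to (245,205). The stop arm's right edge is near column 272 and the rail is at columns 385–422.

```bash
cat > m1.py <<'E'
from h import *
import sys
def edges(im,row,c0,c1,thr=150):
    g=im[row,c0:c1].min(axis=1).astype(float); i=np.where(g>thr)[0]
    return (c0+i[0],c0+i[-1]) if len(i) else None
E
python3 - <<'E'
from m1 import *
np.set_printoptions(precision=4,suppress=True)
im=cv2.imread('pics/w1.png')[:,:,::-1];ci=imaging.camera_info('wrist')
m=(im[150:215,230:272].max(axis=2)<60).astype(np.uint8)
n,l,s,c=cv2.connectedComponentsWithStats(m);k=1+s[1:,4].argmax()
pts=np.argwhere(l==k)[:,::-1]+[230,150]
print('knob px',pts.min(0),pts.max(0),cv2.minAreaRect(pts.astype(np.float32)))
for r in (205,215,225,235,245):print(r,edges(im,r,255,290,130),edges(im,r,370,440,170))
for z in (.075,.091,.101): print('248,182@',z,onz(ci,[(248,182),(252,165),(245,205)],z))
for n,zz in (('f',0.048),):
  for col in (200,220,290,310,330,350,440,455):
    g=im[140:200,col].min(axis=1);i=np.where(g>150)[0]+140;print(col,i.min(),i.max(),onz(ci,[(col,i.min()),(col,i.max())],.048)[:,:2].ravel())
E
```

```text
knob px [235 159] [262 207] ((247.11761474609375, 182.4705810546875), (27.439773559570312, 45.61862564086914), 30.963754653930664)
205 (np.int64(261), np.int64(270)) (np.int64(378), np.int64(417))
215 (np.int64(263), np.int64(270)) (np.int64(378), np.int64(417))
225 (np.int64(264), np.int64(271)) (np.int64(377), np.int64(416))
235 (np.int64(264), np.int64(273)) (np.int64(377), np.int64(416))
245 (np.int64(264), np.int64(274)) (np.int64(377), np.int64(415))
248,182@ 0.075 [[0.5967 0.2995 0.075 ]
 [0.615  0.2922 0.075 ]
 [0.5706 0.3069 0.075 ]]
248,182@ 0.091 [[0.6003 0.2985 0.091 ]
 [0.6176 0.2916 0.091 ]
 [0.5755 0.3056 0.091 ]]
248,182@ 0.101 [[0.6025 0.2979 0.101 ]
 [0.6192 0.2913 0.101 ]
 [0.5786 0.3047 0.101 ]]Traceback (most recent call last):
  File "<stdin>", line 12, in <module>
    return umr_minimum(a, axis, None, out, keepdims, initial, where)
ValueError: zero-size array to reduction operation minimum which has no identity
```

```bash
python3 - <<'E'
from m1 import *
np.set_printoptions(precision=4,suppress=True)
im=cv2.imread('pics/w1.png')[:,:,::-1];ci=imaging.camera_info('wrist')
cv2.imwrite('pics/k1.png',cv2.resize(im[145:270,180:310,::-1],None,fx=4.6,fy=4.6,interpolation=cv2.INTER_CUBIC))
f=[];b=[]
for col in (195,205,215,290,310,330,350,365,435,450):
    g=im[140:200,col].min(axis=1);i=np.where(g>110)[0]+140
    if len(i): print(col,i.min(),i.max(),onz(ci,[(col,i.min()),(col,i.max())],.048)[:,:2].ravel())
for r in (205,225,245): print('arm',onz(ci,[edges(im,r,255,290,130)[j:][:1]+(r,) if 0 else (edges(im,r,255,290,130)[j],r) for j in (0,1)],.05)[:,:2].ravel(),'rail',onz(ci,[(edges(im,r,370,440,170)[j],r) for j in (0,1)],.098)[:,:2].ravel())
E
```

```text
195 171 196 [0.6133 0.3622 0.5826 0.3685]
205 170 195 [0.6128 0.3501 0.5821 0.3561]
215 169 193 [0.6123 0.3379 0.5829 0.3434]
290 140 199 [0.6334 0.2449 0.5619 0.2529]
310 158 177 [0.609  0.2236 0.586  0.2258]
330 156 175 [0.608  0.1998 0.585  0.2015]
350 154 173 [0.607  0.1761 0.584  0.1774]
365 152 171 [0.6068 0.1583 0.5839 0.1592]
435 145 163 [0.6033 0.0756 0.5816 0.075 ]
450 143 162 [0.6031 0.0579 0.5802 0.057 ]
arm [0.56   0.2895 0.5584 0.2784] rail [0.5574 0.1659 0.5514 0.1247]
arm [0.5332 0.2894 0.5319 0.2806] rail [0.5348 0.1675 0.5286 0.1256]
arm [0.5058 0.2931 0.504  0.2804] rail [0.511  0.1682 0.5048 0.1264]
```

View pics/k1.png

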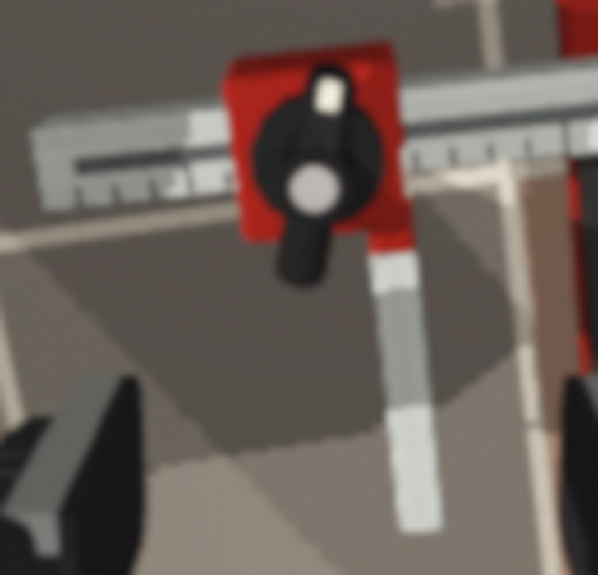

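Wing axis is about -16° in world, so I turn another 8° and descend onto it.

Call:
drive_tool(
  moves=[
    [0.2,0.7,-3,-4,5],
    [0,0,-3.5,-4,5],
    [0,0,-3.5,0,5],
    [0,0,-3.5,0,5],
    [0,0,-1.9,0,5],
  ],
)

```text
time_s: 3.28
ee_pos: [0.5998, 0.2963, 0.076]
eef_rot: [0.001, 0.99, -0.142, -0.001]
force: [-0.5, 0.9, -0.1]
gripper_width: 0.0497
gripper_force: 0.0
```

Call:
drive_tool(
  moves=[
    [0,0,0,0,5],
    [0,0,0,0,0],
    [0,0,0,0,0],
    [0,0,0,0,0],
    [0,0,0,0,0],
  ],
  grip_force=60,
)

```text
time_s: 3.9
ee_pos: [0.6013, 0.2993, 0.079]
eef_rot: [-0.001, 0.99, -0.141, 0.001]
force: [-1.0, -1.2, 6.6]
gripper_width: 0.016
gripper_force: 58.4
```

Call:
drive_tool(
  moves=[
    [0,0,0,0,4],
    [0,0,0,0,4],
    [0,0,0.6,0,4],
    [0,0,0,0,0],
    [0,0,0,0,0],
  ],
)

```text
time_s: 4.53
ee_pos: [0.6009, 0.2994, 0.084]
eef_rot: [-0.001, 0.99, -0.141, 0.001]
force: [-0.0, 1.2, 4.8]
gripper_width: 0.0159
gripper_force: 58.4
```

Call:
drive_tool(
  moves=[
    [0,0,0,0,0],
    [0,0,0,0,0],
    [0,0,0,0,0],
    [0,0,0,0,0],
    [0,0,0,0,0],
  ],
)

```text
time_s: 5.15
ee_pos: [0.6008, 0.2993, 0.084]
eef_rot: [-0.001, 0.99, -0.141, 0.0]
force: [-0.5, 0.8, 5.1]
gripper_width: 0.0158
gripper_force: 58.4
```

```bash
python3 - <<'E'
from h import *
o=monitor.get_obs()
for k in o: print(k,o[k])
a,ci=grab('top','t2.png');print(proj(ci,[[.6,.298,.1]]));cv2.imwrite('pics/t2c.png',cv2.resize(a[150:230,120:220,::-1],None,fx=4,fy=4,interpolation=cv2.INTER_CUBIC))
w,_=grab('wrist','w2.png')
E
```

```text
time_s 5.15
joints [-0.55279147  0.70544658  0.00990238  1.83874372 -0.0121707   0.59587505
 -2.38879437]
qvel [-1.64300058e-03 -5.33396838e-04 -1.25322833e-03 -7.36002487e-04
 -7.96876105e-05  2.42968935e-03 -6.71779041e-04]
joint_torque [ 7.92253967e-01 -7.38406205e+01  2.68286616e+00 -1.64144325e+01
  2.37407880e-01  9.03996569e-02  2.00918794e-02]
ee_pos [0.60084904 0.29932376 0.08397301]
eef_rot [-6.61267578e-04  9.90018741e-01 -1.40933391e-01  4.83235604e-04]
force [-0.51250834  0.77419525  5.11707781]
torque [2.48457353e-01 7.14823337e-02 1.77061819e-04]
gripper_force 58.448206186294556
gripper_width 0.01575724814861062
[[146.55292883 186.00522699]]
```

View pics/w2.png

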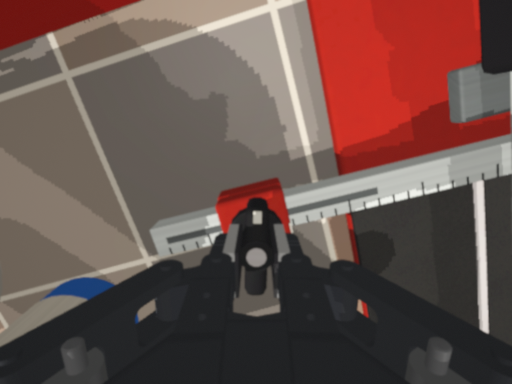

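The pads have the wing squarely between them, and the steel cutting strip shows at column ~480. I'm loosening the knob by 70° while measuring the cutting line from this picture.

Call:
drive_tool(
  moves=[
    [0,0,0,8,0],
    [0,0,0,8,0],
    [0,0,0,8,0],
    [0,0,0,8,0],
    [0,0,0,8,0],
  ],
)

```text
time_s: 5.88
ee_pos: [0.6008, 0.3001, 0.0839]
eef_rot: [-0.001, 0.978, 0.208, 0.001]
force: [0.0, 2.7, 2.6]
gripper_width: 0.0157
gripper_force: 58.5
```

Call:
drive_tool(
  moves=[
    [0,0,0,8,0],
    [0,0,0,8,0],
    [0,0,0,8,0],
    [0,0,0,6,0],
    [0,0,0,0,0],
  ],
)

```text
time_s: 6.5
ee_pos: [0.6005, 0.2995, 0.0839]
eef_rot: [-0.001, 0.892, 0.453, 0.001]
force: [-1.1, 2.0, 6.0]
gripper_width: 0.0155
gripper_force: 58.8
```

```bash
cat > m2.py <<'E'
from m1 import *
np.set_printoptions(precision=4,suppress=True)
im,ci=grab('wrist','w3.png')
o=monitor.get_obs();print(o['ee_pos'],o['force'],o['torque'],o['gripper_width'],o['joints'][6])
E
python3 m2.py; python3 - <<'E'
from m1 import *
np.set_printoptions(precision=4,suppress=True)
# strip in w2: camera pose rebuilt = tool pose rigid; tool turned since, so rebuild from present offset
from scipy.spatial.transform import Rotation as Ro
im=cv2.imread('pics/w2.png')[:,:,::-1];ci=dict(imaging.camera_info('wrist'));o=monitor.get_obs()
q=lambda v:Ro.from_quat([v[1],v[2],v[3],v[0]]).as_matrix()
Rt=q(o['eef_rot']);Rc=np.array(ci['R']);c=-Rc.T@ci['t']
Rel=Rc@Rt;off=Rt.T@(c-o['ee_pos'])
R0=q([-6.61267578e-04,9.90018741e-01,-1.40933391e-01,4.83235604e-04]);p0=np.array([.60084904,.29932376,.08397301])
ci['R']=Rel@R0.T;ci['t']=-ci['R']@(p0+R0@off)
P=[]
for r in range(200,330,20):
    e=edges(im,r,462,500,150); 
    if e: P.append(((e[0]+e[1])/2,r));print(r,e)
W=onz(ci,P,.032);l=np.polyfit(W[:,0],W[:,1],1);print(W[:,:2],'slope deg',np.degrees(np.arctan(l[0])),'y at x=.583',np.polyval(l,.583))
# fence front top edge
F=[]
for col in range(360,500,20):
    g=im[150:235,col].min(axis=1);i=np.where(g>110)[0]+150
    F.append((col,i.min()));print(col,i.min(),i.max())
W=onz(ci,F,.048);l=np.polyfit(W[:,1],W[:,0],1);print('fence back',W[:,:2],np.degrees(np.arctan(l[0])))
E
```

```text
[0.6005 0.2995 0.0839] [-1.1066  2.3885  4.96  ] [ 0.297   0.3618 -0.0284] 0.015569951298666833 -1.510274542368668
200 (np.int64(474), np.int64(483))
220 (np.int64(476), np.int64(484))
240 (np.int64(477), np.int64(485))
260 (np.int64(478), np.int64(486))
280 (np.int64(478), np.int64(486))
300 (np.int64(478), np.int64(487))
320 (np.int64(480), np.int64(487))
[[0.5625 0.1387]
 [0.5461 0.1388]
 [0.529  0.1392]
 [0.5111 0.1396]
 [0.4927 0.1408]
 [0.4733 0.1416]
 [0.4529 0.142 ]] slope deg -1.936572780453852 y at x=.583 0.13761759710602026
360 172 210
380 167 204
400 162 200
420 157 195
440 152 190
460 150 185
480 150 234
fence back [[0.6127 0.225 ]
 [0.6123 0.2117]
 [0.6119 0.1985]
 [0.6116 0.1854]
 [0.6112 0.1724]
 [0.6089 0.1596]
 [0.6052 0.147 ]] 4.6625622872654136
```

Call:
drive_tool(
  moves=[
    [-0.05,-1.6,0,0,0],
    [-0.05,-1.6,0,0,0],
    [-0.05,-1.6,0,0,0],
    [-0.06,-1.7,0,0,0],
    [0,0,0,0,0],
  ],
)

```text
time_s: 7.18
ee_pos: [0.5983, 0.2309, 0.0838]
eef_rot: [0.001, 0.892, 0.451, -0.001]
force: [-2.8, -1.5, 8.0]
gripper_width: 0.016
gripper_force: 59.9
```

```bash
sed -i 's/w3.png/w4.png/' m2.py; python3 m2.py
```

```text
[0.5983 0.2314 0.0838] [-1.7339 -2.6908  7.5341] [-0.4604  0.3868 -0.0327] 0.015795409338248127 -1.446520476426785
```

View pics/w4.png

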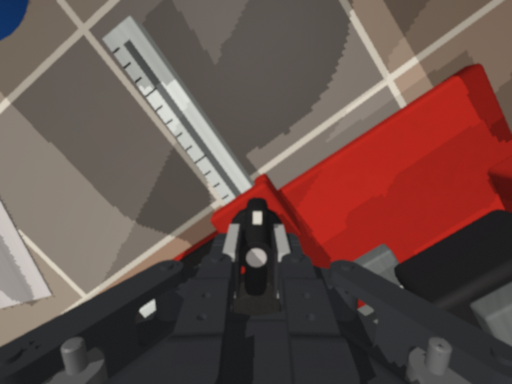

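```bash
python3 - <<'E'
from m1 import *
np.set_printoptions(precision=4,suppress=True)
ci=imaging.camera_info('wrist')
o=np.array([.583,.1375]);R=np.array([[.99945,.0332],[-.0332,.99945]])
f=lambda uv,z:print((onz(ci,uv,z)[:,:2]-o)@R)
f([(130,17),(104,40)],.048);f([(262,176),(213,218)],.066)
print((monitor.get_obs()['ee_pos'][:2]-o)@R)
E
```

```text
[[0.0211 0.2372]
 [0.0005 0.2368]]
[[ 0.0332  0.12  ]
 [-0.0068  0.1152]]
[0.0121 0.0944]
```

Call:
drive_tool(
  moves=[
    [0,0.15,0,0,0],
    [0,0.1,0,0,0],
    [0,0,0,0,0],
    [0,0,0,0,0],
    [0,0,0,0,0],
  ],
)

```text
time_s: 7.85
ee_pos: [0.5984, 0.2348, 0.0838]
eef_rot: [0.001, 0.892, 0.452, -0.0]
force: [-1.7, -1.3, 8.4]
gripper_width: 0.0156
gripper_force: 59.7
```

Call:
drive_tool(
  moves=[
    [0,-0.15,0,0,0],
    [0,0,0,0,0],
    [0,0,0,-8,0],
    [0,0,0,-8,0],
    [0,0,0,-8,0],
  ],
)

```text
time_s: 8.48
ee_pos: [0.5986, 0.2338, 0.0839]
eef_rot: [0.0, 0.967, 0.255, 0.0]
force: [-0.7, 0.2, 6.3]
gripper_width: 0.0155
gripper_force: 59.5
```

Call:
drive_tool(
  moves=[
    [0,0,0,-8,0],
    [0,0,0,-8,0],
    [0,0,0,-8,0],
    [0,0,0,-8,0],
    [0,0,0,-8,0],
  ],
)

```text
time_s: 9.1
ee_pos: [0.5987, 0.2331, 0.0839]
eef_rot: [0.001, 0.996, -0.092, 0.0]
force: [-0.3, -2.4, 6.9]
gripper_width: 0.0158
gripper_force: 59.6
```

Call:
drive_tool(
  moves=[
    [0,0,0,-4,0],
    [0,0,0,0,0],
    [0,0,0,0,5],
    [0,0,0,0,5],
    [0,0,0,0,5],
  ],
)

```text
time_s: 9.72
ee_pos: [0.5982, 0.2345, 0.083]
eef_rot: [0.0, 0.992, -0.124, -0.0]
force: [0.2, -1.0, 0.7]
gripper_width: 0.05
gripper_force: 0.0
```

Call:
drive_tool(
  moves=[
    [0,0,3,0,5],
    [0,0,4,0,5],
    [-2,0,4,4,5],
    [-2,0,4,4,5],
    [0,0,0,0,5],
  ],
)

```text
time_s: 10.35
ee_pos: [0.5584, 0.2354, 0.2365]
eef_rot: [-0.001, 0.999, -0.054, 0.002]
force: [0.6, 0.8, 0.5]
gripper_width: 0.05
gripper_force: 0.0
```

```bash
sed -i 's/w4.png/w5.png/' m2.py; python3 m2.py
```

```text
[0.5585 0.2349 0.2347] [ 0.8309  0.5069 -0.6824] [-0.0128  0.0089  0.024 ] 0.05032016730152258 -2.199799513474938
```

View pics/w5.png

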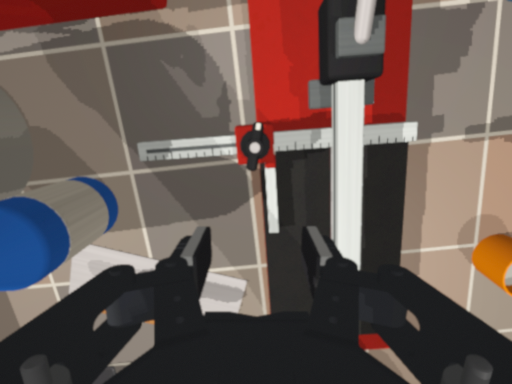

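```bash
python3 - <<'E'
from m1 import *
np.set_printoptions(precision=4,suppress=True)
im=cv2.imread('pics/w5.png')[:,:,::-1];ci=imaging.camera_info('wrist')
print([edges(im,r,125,200,140) for r in (150,153,156)],[edges(im,r,370,440,140) for r in (126,129,132,135)])
o=np.array([.583,.1360]);R=np.array([[.99945,.0332],[-.0332,.99945]])
f=lambda uv,z:(onz(ci,uv,z)[:,:2]-o)@R
l=edges(im,153,125,200,140)[0];r=edges(im,130,370,440,140)[1]
print('ends',f([(l-.5,153),(r+.5,130)],.048))
for row in (180,190,200,210,220,230):
    e=edges(im,row,260,300,130);g=edges(im,row,322,375,150)
    bl=np.where(im[row,375:420].max(axis=1)<75)[0][-1]+375
    print(row,e,g,bl,'arm',f([(e[1]+.5,row)],.05)[0],'rail',f([(g[0]-.5,row),(g[1]+.5,row)],.098).ravel(),'bedR',f([(bl+.5,row)],.032)[0])
print('fence', f([(c,np.where(im[115:160,c].min(axis=1)>130)[0][-1]+115.5) for c in (290,310,380,400)],.048))
E
```

```text
[(np.int64(125), np.int64(199)), (np.int64(126), np.int64(199)), (np.int64(126), np.int64(199))] [(np.int64(370), np.int64(417)), (np.int64(370), np.int64(417)), (np.int64(370), np.int64(417)), (np.int64(370), np.int64(416))]
ends [[ 0.0105  0.253 ]
 [ 0.0114 -0.0952]]
180 (np.int64(266), np.int64(275)) (np.int64(331), np.int64(361)) 404 arm [-0.0358  0.0752] rail [-0.0294  0.0206 -0.0318 -0.0117] bedR [-0.0522 -0.0922]
190 (np.int64(266), np.int64(276)) (np.int64(331), np.int64(361)) 404 arm [-0.0485  0.0747] rail [-0.0402  0.0207 -0.0427 -0.012 ] bedR [-0.0657 -0.0931]
200 (np.int64(267), np.int64(276)) (np.int64(331), np.int64(361)) 403 arm [-0.0613  0.0754] rail [-0.0512  0.0207 -0.0537 -0.0122] bedR [-0.0793 -0.0927]
210 (np.int64(268), np.int64(277)) (np.int64(331), np.int64(361)) 402 arm [-0.0745  0.0749] rail [-0.0624  0.0208 -0.065  -0.0125] bedR [-0.0932 -0.0922]
220 (np.int64(268), np.int64(277)) (np.int64(331), np.int64(360)) 402 arm [-0.0879  0.0756] rail [-0.0739  0.0208 -0.0764 -0.0117] bedR [-0.1075 -0.0931]
230 (np.int64(269), np.int64(278)) (np.int64(331), np.int64(360)) 401 arm [-0.1017  0.0751] rail [-0.0856  0.0209 -0.0881 -0.012 ] bedR [-0.122  -0.0927]
fence [[-0.0003  0.0557]
 [ 0.0003  0.0318]
 [ 0.     -0.0515]
 [-0.0006 -0.0753]]
```

The knob is tight again and the stop's face is at cutter y ≈ 0.075, measured against the rail and fence ends. Next is the carton.

Call:
drive_tool(
  moves=[
    [-0.7,-5.9,0,0.7,3],
    [-0.7,-5.9,0,0.7,3],
    [-0.7,-5.9,0,0.7,3],
    [-0.8,-5.9,0,0.7,3],
    [-0.8,-5.9,0,0.7,3],
  ],
)

```text
time_s: 11.02
ee_pos: [0.5208, -0.0625, 0.232]
eef_rot: [0.0, 1.0, -0.024, -0.001]
force: [1.1, 0.3, 0.5]
gripper_width: 0.0297
gripper_force: 0.0
```

Call:
drive_tool(
  moves=[
    [-0.8,-5.9,0,0.7,3],
    [-0.8,-5.9,0,0.7,3],
    [-0.8,-5.9,0,0.7,3],
    [-0.8,-5.9,-2,0.7,3],
    [-0.7,-5.9,-3,0.7,3],
  ],
)

```text
time_s: 11.65
ee_pos: [0.4824, -0.354, 0.1839]
eef_rot: [0.0, 1.0, 0.006, 0.0]
force: [1.7, 0.2, 0.4]
gripper_width: 0.0297
gripper_force: 0.0
```

Call:
drive_tool(
  moves=[
    [0,0,0,0,3],
    [0,0,0,0,3],
    [0,0,0,0,3],
    [0,0,0,0,3],
    [0,0,0,0,3],
  ],
)

```text
time_s: 12.28
ee_pos: [0.4832, -0.3508, 0.1857]
eef_rot: [0.0, 1.0, 0.007, 0.0]
force: [0.0, 0.7, 1.1]
gripper_width: 0.0298
gripper_force: 0.0
```

```bash
sed -i 's/w5.png/w6.png/' m2.py; python3 m2.py; python3 -c "
from h import *
print(proj(imaging.camera_info('wrist'),[[.483,-.3555,.069],[.583,-.3555,.069],[.383,-.3555,.069]]))"
```

```text
[ 0.4831 -0.351   0.1856] [-0.9779  0.529  -0.3223] [-0.0644  0.0161  0.0568] 0.030109016413693682 -1.0357086512390825
[[260.87778557 188.6246309 ]
 [263.04787342  78.74495084]
 [259.07804303 279.05996369]]
```

View pics/w6.png

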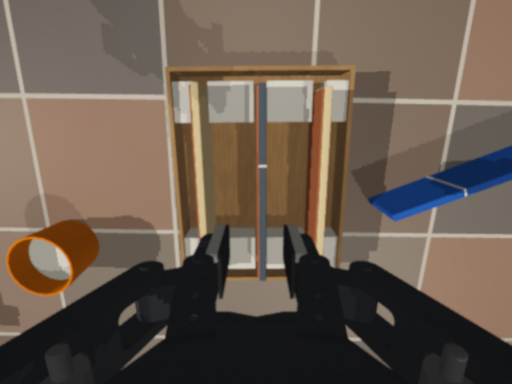

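The wrist view shows the slate tile at columns ~257–267, rows 83–282, with the white line at (263,166). There's a sand tile on either side.

```bash
python3 - <<'E'
from h import *
np.set_printoptions(precision=4,suppress=True)
im=cv2.imread('pics/w6.png')[:,:,::-1].astype(int);ci=imaging.camera_info('wrist')
P=[]
for r in (110,130,150,185,205):
    p=im[r,245:280]; print(r,[tuple(map(int,q)) for q in p[8:25]] if r==150 else '')
    s=np.where((p[:,2]>=p[:,0])&(p.max(axis=1)<110))[0]+245;t=np.where((p[:,0]-p[:,2]>50))[0]+245
    print(s.min(),s.max());P.append(((s.min()+s.max())/2,r))
print(onz(ci,P,.069));print('mark',onz(ci,[(263,166)],.069))
E
```

```text
110 
260 265
130 
260 264
150 [(98, 73, 46), (96, 71, 44), (107, 75, 48), (135, 85, 55), (154, 94, 63), (141, 91, 73), (105, 87, 86), (81, 88, 94), (77, 88, 96), (77, 88, 96), (77, 88, 96), (78, 88, 94), (84, 83, 81), (109, 87, 66), (125, 95, 61), (128, 97, 60), (128, 96, 60)]
260 264
185 
260 264
205 
260 264
[[ 0.5565 -0.3556  0.069 ]
 [ 0.5388 -0.3555  0.069 ]
 [ 0.5205 -0.3558  0.069 ]
 [ 0.4866 -0.3565  0.069 ]
 [ 0.4663 -0.3569  0.069 ]]
mark [[ 0.5053 -0.3571  0.069 ]]
```

Call:
drive_tool(
  moves=[
    [-0.3,-0.4,-2,0,3],
    [0,0,-3.5,0,3],
    [0,0,-3.5,0,3],
    [0,0,-3.5,0,3],
    [0,0,-2,0,3],
  ],
)

```text
time_s: 12.95
ee_pos: [0.4795, -0.355, 0.0387]
eef_rot: [-0.0, 1.0, 0.007, -0.001]
force: [0.2, -0.0, 0.2]
gripper_width: 0.03
gripper_force: 0.0
```

Call:
drive_tool(
  moves=[
    [0,0,0,0,3],
    [0,0,0,0,0],
    [0,0,0,0,0],
    [0,0,0,0,0],
    [0,0,0,0,0],
  ],
)

```text
time_s: 13.58
ee_pos: [0.4802, -0.3559, 0.0413]
eef_rot: [0.0, 1.0, 0.007, 0.001]
force: [-0.8, 0.1, 6.8]
gripper_width: 0.0081
gripper_force: 60.2
```

Call:
drive_tool(
  moves=[
    [0,0,1,0,0],
    [0,0,2,0,0],
    [0,0,3,0,0],
    [0,0,3,0,0],
    [0,0,0,0,0],
  ],
)

```text
time_s: 14.2
ee_pos: [0.4806, -0.3561, 0.1326]
eef_rot: [0.001, 1.0, 0.007, 0.002]
force: [0.4, 0.6, -2.3]
gripper_width: 0.008
gripper_force: 58.8
```

Call:
drive_tool(
  moves=[
    [1.0,4.0,0,0,0],
    [1.5,4.5,0,0,0],
    [1.5,4.5,0,0,0],
    [1.5,4.5,0,0,0],
    [1.5,4.0,-1.5,0,0],
  ],
)

```text
time_s: 14.82
ee_pos: [0.5502, -0.1387, 0.1149]
eef_rot: [-0.0, 1.0, 0.007, 0.0]
force: [1.5, -1.0, -3.3]
gripper_width: 0.0079
gripper_force: 59.0
```

Call:
drive_tool(
  moves=[
    [0,0,-3,0,0],
    [0,0,-3,0,0],
    [0,0,-1.6,0,0],
    [0,0,0,0,0],
    [0,0,0,0,0],
  ],
)

```text
time_s: 15.45
ee_pos: [0.5497, -0.1407, 0.0391]
eef_rot: [-0.0, 1.0, 0.007, -0.0]
force: [0.7, -0.3, -3.2]
gripper_width: 0.0079
gripper_force: 61.0
```

Still holding full weight, so I lower it gently to contact.

Call:
drive_tool(
  moves=[
    [0,0,-0.15,0,0],
    [0,0,-0.1,0,0],
    [0,0,-0.1,0,0],
    [0,0,0,0,0],
    [0,0,0,0,0],
  ],
)

```text
time_s: 16.08
ee_pos: [0.55, -0.1406, 0.0364]
eef_rot: [0.0, 1.0, 0.007, 0.0]
force: [-1.4, 1.3, 6.8]
gripper_width: 0.008
gripper_force: 62.3
```

Call:
drive_tool(
  moves=[
    [0,0,0,0,2],
    [0,0,0,0,5],
    [0,0,0,0,8.5],
    [0,0,0,0,8.5],
    [0,1.5,0,0,8.5],
  ],
)

```text
time_s: 16.7
ee_pos: [0.5497, -0.1262, 0.0357]
eef_rot: [0.0, 1.0, 0.006, 0.0]
force: [0.0, 0.5, 0.2]
gripper_width: 0.085
gripper_force: 0.0
```

Call:
drive_tool(
  moves=[
    [0,1.5,0,0,8.5],
    [0,0.5,0,0,8.5],
    [0,0.4,0,0,8.5],
    [0,0.4,0,0,8.5],
    [0,0.4,0,0,8.5],
  ],
)

```text
time_s: 17.32
ee_pos: [0.5498, -0.0935, 0.0357]
eef_rot: [0.0, 1.0, 0.007, -0.0]
force: [0.3, 0.0, 0.8]
gripper_width: 0.0853
gripper_force: 0.0
```

Call:
drive_tool(
  moves=[
    [0,0.4,0,0,8.5],
    [0,0.4,0,0,8.5],
    [0,0.2,0,0,8.5],
    [0,0,0,0,8.5],
    [0,0,0,0,8.5],
  ],
)

```text
time_s: 17.95
ee_pos: [0.5498, -0.0836, 0.0357]
eef_rot: [0.0, 1.0, 0.007, -0.0]
force: [0.0, 0.4, 0.1]
gripper_width: 0.0848
gripper_force: 0.0
```

Call:
drive_tool(
  moves=[
    [0,0,5,0,8.5],
    [-2,0,5,0,8.5],
    [-4,0,5,0,8.5],
    [-5,0,0,0,8.5],
    [0,0,0,0,8.5],
  ],
)

```text
time_s: 18.58
ee_pos: [0.4369, -0.0838, 0.1852]
eef_rot: [-0.0, 1.0, 0.006, -0.001]
force: [1.0, 0.2, 0.1]
gripper_width: 0.0852
gripper_force: 0.0
```

```bash
sed -i 's/w6.png/w7.png/' m2.py; python3 m2.py
```

```text
[ 0.4395 -0.0837  0.1851] [ 0.8494  0.6115 -0.0466] [ 0.0135 -0.0199  0.0316] 0.08476506544568234 -1.4634577017567836
```

View pics/w7.png

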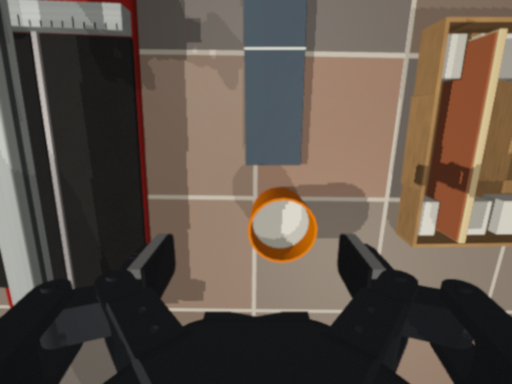

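The tile lies flat with glaze up: its -x end is at row ~165, columns 246–302, and the line is at row 48. That was my tenth view, so from here I work from numbers.

```bash
cat > tl.py <<'E'
from h import *
np.set_printoptions(precision=4,suppress=True)
def slate(im,lo=None):
    i=im.astype(int);return ((i[:,:,2]-i[:,:,0]>8)&(i[:,:,2]-i[:,:,0]<45)&(i.max(2)>50)&(i.max(2)<130)).astype(np.uint8)
def comps(im):
    n,l,s,c=cv2.connectedComponentsWithStats(cv2.morphologyEx(slate(im),cv2.MORPH_OPEN,np.ones((3,3))))
    return l,[(k,s[k]) for k in np.argsort(-s[:,4])[:6] if k]
E
python3 - <<'E'
from tl import *
im=cv2.imread('pics/w7.png')[:,:,::-1];ci=imaging.camera_info('wrist')
l,c=comps(im)
for k,s in c[:5]:print(k,s)
for r in (60,90,120,150):
    m=np.where(slate(im)[r,225:330])[0]+225;print(r,m.min(),m.max(),onz(ci,[(m.min()-.5,r),(m.max()+.5,r)],.009)[:,:2].ravel())
for cc in (260,275,290):
    m=np.where(slate(im)[55:185,cc])[0]+55;w=np.argmax(im[30:65,cc].min(axis=1))+30
    print(cc,m.max(),w,onz(ci,[(cc,m.max()+.5),(cc,w)],.009)[:,:2].ravel())
E
```

```text
2 [ 245   51   59  113 6365]
1 [ 244    0   63   46 2818]
60 245 303 [ 0.5658 -0.0696  0.5666 -0.1326]
90 246 302 [ 0.5356 -0.0707  0.5364 -0.1332]
120 246 301 [ 0.5037 -0.0708  0.5046 -0.1339]
150 246 299 [ 0.4701 -0.0709  0.471  -0.1334]
260 163 48 [ 0.4546 -0.088   0.5777 -0.0859]
275 163 48 [ 0.4549 -0.1055  0.5779 -0.1018]
290 163 48 [ 0.4551 -0.1231  0.5781 -0.1177]
```

Call:
drive_tool(
  moves=[
    [1.5,-1.0,-2,0,8.5],
    [1.3,-0.9,-3,0,8.5],
    [0,0,-5,0,8.5],
    [0,0,-4.5,0,8.5],
    [0,0,-3,0,8.5],
  ],
)

```text
time_s: 19.25
ee_pos: [0.4693, -0.1025, 0.0069]
eef_rot: [-0.0, 1.0, 0.007, -0.001]
force: [-0.5, 0.1, 0.4]
gripper_width: 0.0848
gripper_force: 0.0
```

Call:
drive_tool(
  moves=[
    [0,0,-0.6,0,8.5],
    [0,0,-0.5,0,8.2],
    [0,0,-0.5,0,8.0],
    [0,0,0,0,8.0],
    [0,0,0,0,8.0],
  ],
)

```text
time_s: 19.88
ee_pos: [0.471, -0.103, -0.0037]
eef_rot: [-0.0, 1.0, 0.007, -0.001]
force: [0.4, 0.0, -0.2]
gripper_width: 0.08
gripper_force: 0.0
```

Call:
drive_tool(
  moves=[
    [-0.3,0,-0.2,0,8.0],
    [0,0,0,0,7.2],
    [0,0,0,0,6],
    [0,0,0,0,6],
    [0,0,0,0,6],
  ],
  grip_force=80,
)

```text
time_s: 20.5
ee_pos: [0.4678, -0.1029, -0.005]
eef_rot: [-0.0, 1.0, 0.007, -0.002]
force: [-1.8, 0.3, 16.5]
gripper_width: 0.0625
gripper_force: 83.8
```

Call:
drive_tool(
  moves=[
    [0,0,0,0,5],
    [0,0,0,0,5],
    [0,0,0.5,0,5],
    [0,0,1,0,5],
    [0,0,0,0,5],
  ],
)

```text
time_s: 21.12
ee_pos: [0.4679, -0.1029, 0.0097]
eef_rot: [-0.001, 1.0, 0.007, -0.002]
force: [0.4, 0.1, -2.5]
gripper_width: 0.0622
gripper_force: 87.9
```

Call:
drive_tool(
  moves=[
    [0,0,1.5,0,5],
    [0,0,1.5,0,5],
    [0,0,1.5,6,5],
    [0.8,0.2,0,9,5],
    [0.8,0.2,0,9,5],
  ],
)

```text
time_s: 21.75
ee_pos: [0.4837, -0.0989, 0.0542]
eef_rot: [0.0, 0.976, 0.217, -0.003]
force: [0.2, -0.3, -3.0]
gripper_width: 0.0626
gripper_force: 88.2
```

Call:
drive_tool(
  moves=[
    [0.8,0.2,0,9,5],
    [0.8,0.2,0,9,5],
    [0.8,0.2,0,9,5],
    [0.8,0.2,0,9,5],
    [0.8,0.2,0,9,5],
  ],
)

```text
time_s: 22.38
ee_pos: [0.5235, -0.0889, 0.0538]
eef_rot: [0.001, 0.819, 0.574, -0.003]
force: [-0.3, 0.6, -2.0]
gripper_width: 0.0624
gripper_force: 88.2
```

Call:
drive_tool(
  moves=[
    [0.8,0.2,0,9,5],
    [0.9,0.2,0,9.4,5],
    [0,0,0,0,5],
    [0,0,0,0,5],
    [0,0,0,0,5],
  ],
)

```text
time_s: 23.0
ee_pos: [0.5402, -0.085, 0.054]
eef_rot: [0.002, 0.719, 0.695, -0.003]
force: [-0.0, 0.2, -2.2]
gripper_width: 0.0621
gripper_force: 88.2
```

```bash
python3 - <<'E'
from tl import *
o=monitor.get_obs();print(o['ee_pos'],o['eef_rot'],o['force'],o['torque'],o['gripper_width'],o['joints'][6])
for n in ('wrist','top'):
    im,ci=grab(n,n+'8.png')
    l,c=comps(im)
    for k,s in c[:4]:
        x=np.argwhere(l==k)[:,::-1].astype(np.float32);b=cv2.boxPoints(cv2.minAreaRect(x))
        print(n,s,b.ravel(),'\n',onz(ci,b,.069)[:,:2].ravel())
E
```

```text
[ 0.5402 -0.085   0.054 ] [ 0.0016  0.7189  0.6951 -0.0027] [-0.0065  0.1723 -2.1591] [-0.2862  0.0313  0.0351] 0.06205002008994522 -0.7833456323610986
wrist [  182    21   150   259 34554] [179.5402 277.8224 182.019   20.0194 331.0726  21.4526 328.5937 279.2556] 
 [ 0.4989 -0.098   0.5128  0.0217  0.574   0.019   0.5774 -0.1014]
wrist [ 180    0  153   14 2024] [180.   0. 332.   0. 332.  13. 180.  13.] 
 [0.5127 0.0289 0.5741 0.0268 0.5743 0.0221 0.5123 0.0242]
wrist [501 209  11  50 394] [501. 209. 511. 209. 511. 258. 501. 258.] 
 [ 0.6609 -0.0652  0.6659 -0.0653  0.6718 -0.0923  0.6665 -0.0921]
top [211 195  19  19 326] [211. 195. 229. 195. 229. 213. 211. 213.] 
 [0.5758 0.0873 0.5765 0.0268 0.5159 0.0259 0.5152 0.0861]
top [231 196  20  19 276] [231. 196. 250. 196. 250. 214. 231. 214.] 
 [ 0.5732  0.02    0.5739 -0.0438  0.5133 -0.0445  0.5126  0.0191]
top [261 129  18  19 249] [261. 129. 278. 129. 278. 147. 261. 147.] 
 [ 0.8042 -0.0789  0.805  -0.1369  0.7425 -0.1372  0.7418 -0.0794]
top [264 149  12   5  48] [264. 149. 275. 149. 275. 153. 264. 153.] 
 [ 0.735  -0.0896  0.7355 -0.127   0.7217 -0.1271  0.7212 -0.0898]
```

```bash
python3 - <<'E'
from tl import *
im=cv2.imread('pics/wrist8.png')[:,:,::-1];ci=imaging.camera_info('wrist')
for r in (4,40,80,120,160,200,240):
    m=np.where(slate(im)[r,150:380])[0]+150;a,b=m.min()-.5,m.max()+.5
    from scipy.optimize import brentq
    w=lambda z:np.linalg.norm(np.diff(onz(ci,[(a,r),(b,r)],z),axis=0))-.065
    z=brentq(w,-.1,.12);print(r,a,b,z,onz(ci,[((a+b)/2,r)],z))
i=im.astype(int).min(2);print('white',[ (c,np.argmax(i[5:35,c])+5) for c in (200,250,300)])
E
```

```text
4 180.5 331.5 0.061266434539147464 [[0.5436 0.0292 0.0613]]
40 182.5 330.5 0.06251888845152895 [[0.5434 0.0149 0.0625]]
80 184.5 327.5 0.06249730689149211 [[ 0.5426 -0.0015  0.0625]]
120 187.5 325.5 0.06253628714915184 [[ 0.5423 -0.0191  0.0625]]
160 189.5 322.5 0.06264574410624481 [[ 0.5414 -0.038   0.0626]]
200 191.5 319.5 0.06283127534609144 [[ 0.5405 -0.0583  0.0628]]
240 195.5 316.5 0.06090759650202699 [[ 0.54   -0.0813  0.0609]]
white [(200, np.int64(17)), (250, np.int64(17)), (300, np.int64(17))]
```

The tile hangs level with its line at y≈0.024 and about 7 mm short of the fence. I'm lowering it and sliding it in under the rail.

Call:
drive_tool(
  moves=[
    [0,0,-0.9,0,5],
    [0,0,-0.9,0,5],
    [0,0,0,0,5],
    [0.05,1.5,0,0,5],
    [0.05,1.5,0,0,5],
  ],
)

```text
time_s: 23.72
ee_pos: [0.5419, -0.0533, 0.0362]
eef_rot: [0.002, 0.718, 0.696, -0.002]
force: [-0.1, 1.4, -3.0]
gripper_width: 0.0626
gripper_force: 88.2
```

Call:
drive_tool(
  moves=[
    [0.05,1.5,0,0,5],
    [0.05,1.5,0,0,5],
    [0.05,1.5,0,0,5],
    [0.05,1.5,0,0,5],
    [0.05,1.5,0,0,5],
  ],
)

```text
time_s: 24.35
ee_pos: [0.5442, 0.0212, 0.036]
eef_rot: [0.002, 0.718, 0.696, -0.002]
force: [0.0, -0.6, -3.0]
gripper_width: 0.0622
gripper_force: 88.2
```

Call:
drive_tool(
  moves=[
    [0,0,-0.1,0,5],
    [0,0,-0.1,0,5],
    [0,0,-0.1,0,5],
    [0,0,0,0,5],
    [0,0,0,0,5],
  ],
)

```text
time_s: 24.98
ee_pos: [0.5442, 0.0198, 0.033]
eef_rot: [0.002, 0.718, 0.696, -0.002]
force: [0.4, -0.4, -3.2]
gripper_width: 0.0621
gripper_force: 88.2
```

Call:
drive_tool(
  moves=[
    [0,0,-0.2,0,5],
    [0,0,-0.2,0,5],
    [0,0,-0.1,0,5],
    [0,0,0,0,5],
    [0,0,0,0,5],
  ],
)

```text
time_s: 25.6
ee_pos: [0.5442, 0.0202, 0.028]
eef_rot: [0.002, 0.718, 0.696, -0.002]
force: [-0.1, -0.6, -1.4]
gripper_width: 0.0619
gripper_force: 88.3
```

Call:
drive_tool(
  moves=[
    [0,0.2,0,0,5],
    [0,0.1,0,0,5],
    [0,0,0,0,5],
    [0,0,0,0,5],
    [0,0,0,0,5],
  ],
)

```text
time_s: 26.22
ee_pos: [0.5442, 0.0233, 0.028]
eef_rot: [0.002, 0.718, 0.696, -0.002]
force: [0.5, -0.2, -1.1]
gripper_width: 0.0624
gripper_force: 88.3
```

Call:
drive_tool(
  moves=[
    [0.2,0,0,0,5],
    [0,0,0,0,5],
    [0.1,0,0,0,5],
    [0,0,0,0,5],
    [0,0,0,0,5],
  ],
)

```text
time_s: 26.85
ee_pos: [0.5472, 0.023, 0.028]
eef_rot: [0.002, 0.718, 0.696, -0.003]
force: [-1.0, -0.7, -1.9]
gripper_width: 0.0626
gripper_force: 88.4
```

```bash
python3 - <<'E'
from tl import *
o=monitor.get_obs();print(o['ee_pos'],o['force'])
im,ci=grab('wrist','w9.png')
O=np.array([.583,.136]);R=np.array([[.99945,.0332],[-.0332,.99945]])
f=lambda uv,z:(onz(ci,uv,z)[:,:2]-O)@R
i=im.astype(int)
for r in range(5,240,30):
    m=np.where(slate(im)[r,150:380])[0]+150
    if len(m)>20:print(r,m.min(),m.max(),f([(m.min()-.5,r),(m.max()+.5,r)],.041).ravel())
    else: print(r,len(m))
E
```

```text
[0.5472 0.023  0.028 ] [-1.0478 -0.7492 -1.9454]
5 179 333 [-0.0647 -0.0023 -0.0008 -0.0023]
35 180 331 [-0.0651 -0.0135 -0.0009 -0.0134]
65 182 329 [-0.065  -0.0252 -0.0009 -0.0251]
95 184 327 [-0.065  -0.0375 -0.0009 -0.0374]
125 186 325 [-0.0649 -0.0505 -0.0009 -0.0504]
155 188 323 [-0.0649 -0.0642 -0.001  -0.0641]
185 190 321 [-0.0649 -0.0787 -0.001  -0.0786]
215 193 320 [-0.0643 -0.0942 -0.0004 -0.094 ]
```

Call:
drive_tool(
  moves=[
    [0,0.2,0,0,5],
    [0,0,0,0,5],
    [0,0.1,0,0,5],
    [0,0,0,0,5],
    [0,0,0,0,5],
  ],
)

```text
time_s: 27.52
ee_pos: [0.5473, 0.0263, 0.028]
eef_rot: [0.002, 0.718, 0.696, -0.002]
force: [-0.3, -0.1, -2.2]
gripper_width: 0.0621
gripper_force: 88.4
```

Call:
drive_tool(
  moves=[
    [0.02,0.1,0,0,5],
    [0,0,0,0,5],
    [0,0.1,0,0,5],
    [0,0,0,0,5],
    [0,0,0,0,5],
  ],
)

```text
time_s: 28.15
ee_pos: [0.5473, 0.0282, 0.028]
eef_rot: [0.002, 0.718, 0.696, -0.002]
force: [-0.5, -0.6, -1.8]
gripper_width: 0.0618
gripper_force: 88.3
```

Call:
drive_tool(
  moves=[
    [0,0,0,0,6.8],
    [0,0,0,0,7.2],
    [0,0,0,0,7.5],
    [0,0,1,0,7.5],
    [0,0,3,0,7.5],
  ],
)

```text
time_s: 28.78
ee_pos: [0.5467, 0.0282, 0.068]
eef_rot: [0.001, 0.718, 0.696, -0.003]
force: [0.6, 0.5, -0.1]
gripper_width: 0.0752
gripper_force: 0.0
```

Call:
drive_tool(
  moves=[
    [0,-2.7,2,0,3],
    [0,-2.7,0,0,0],
    [0,0,-2,0,0],
    [0,0,-2,0,0],
    [0,0,-1.3,0,0],
  ],
)

```text
time_s: 29.4
ee_pos: [0.5473, -0.026, 0.0348]
eef_rot: [0.002, 0.718, 0.696, -0.003]
force: [0.9, -0.2, -0.3]
gripper_width: 0.0
gripper_force: 0.0
```

```bash
cat > m3.py <<'E'
from tl import *
o=monitor.get_obs();print(o['ee_pos'],o['force'],o['gripper_width'])
im,ci=grab('wrist','w10.png')
O=np.array([.583,.136]);R=np.array([[.99945,.0332],[-.0332,.99945]])
f=lambda uv,z:(onz(ci,uv,z)[:,:2]-O)@R
S=slate(im)
for r in range(5,240,30):
    m=np.where(S[r,150:380])[0]+150
    if len(m)>20:print(r,m.min(),m.max(),f([(m.min()-.5,r),(m.max()+.5,r)],.041).ravel())
for c in (205,220,290,305):
    m=np.where(S[:300,c])[0]
    if len(m): print('end',c,m.max(),f([(c,m.max()+.5)],.041)[0])
E
python3 m3.py
```

```text
[ 0.5473 -0.026   0.0348] [ 0.906  -0.1993 -0.3457] 3.5477377885983544e-05
5 179 324 [-0.0646 -0.049  -0.0012 -0.0489]
35 181 323 [-0.0645 -0.0607 -0.0009 -0.0607]
65 183 321 [-0.0645 -0.073  -0.001  -0.073 ]
95 185 319 [-0.0644 -0.086  -0.0012 -0.086 ]
125 187 318 [-0.0643 -0.0997 -0.0008 -0.0996]
155 189 316 [-0.0643 -0.1141 -0.0009 -0.114 ]
end 205 176 [-0.0566 -0.125 ]
end 220 176 [-0.049 -0.125]
end 290 176 [-0.0137 -0.1249]
end 305 177 [-0.0061 -0.1254]
```

Call:
drive_tool(
  moves=[
    [0,1.5,0,0,0],
    [0,0.8,0,0,0],
    [0,0.3,0,0,0],
    [0,0.1,0,0,0],
    [0,0,0,0,0],
  ],
)

```text
time_s: 30.08
ee_pos: [0.5475, 0.0009, 0.0351]
eef_rot: [0.002, 0.718, 0.696, -0.002]
force: [0.6, -0.4, 0.2]
gripper_width: 0.0001
gripper_force: 0.5
```

Call:
drive_tool(
  moves=[
    [0,0.1,0,0,0],
    [0,0,0,0,0],
    [0,0.1,0,0,0],
    [0,0,0,0,0],
    [0,0,0,0,0],
  ],
)

```text
time_s: 30.7
ee_pos: [0.5473, 0.0019, 0.035]
eef_rot: [0.002, 0.719, 0.695, -0.003]
force: [1.0, -5.3, 2.8]
gripper_width: 0.0002
gripper_force: 3.0
```

```bash
python3 m3.py
```

```text
[0.5473 0.0019 0.035 ] [ 0.9524 -5.3401  2.8114] 0.00016956028018358008
5 180 327 [-0.065  -0.0211 -0.0008 -0.0211]
35 182 325 [-0.065  -0.0328 -0.0009 -0.0328]
65 184 323 [-0.0649 -0.0451 -0.001  -0.0451]
95 186 321 [-0.0649 -0.0581 -0.0011 -0.0581]
125 188 319 [-0.0648 -0.0718 -0.0012 -0.0718]
155 189 317 [-0.0653 -0.0862 -0.0013 -0.0862]
185 192 316 [-0.0647 -0.1016 -0.0009 -0.1015]
215 194 314 [-0.0647 -0.1178 -0.001  -0.1177]
end 205 171 [-0.0575 -0.0946]
end 220 224 [-0.0509 -0.1232]
end 290 223 [-0.0137 -0.1225]
end 305 224 [-0.0057 -0.1231]
```

Call:
drive_tool(
  moves=[
    [0,0.1,0,0,0],
    [0,0,0,0,0],
    [0,0.05,0,0,0],
    [0,0,0,0,0],
    [0,0,0,0,0],
  ],
)

```text
time_s: 31.38
ee_pos: [0.5473, 0.002, 0.035]
eef_rot: [0.003, 0.719, 0.695, -0.004]
force: [1.0, -9.4, 4.7]
gripper_width: 0.0002
gripper_force: 4.9
```

Firm contact with the stop. Next I push the long edge against the fence, from the operator side at y≈0.08.

Call:
drive_tool(
  moves=[
    [0,-0.3,0,0,0],
    [0,-1.5,3,0,0],
    [0,0,5,0,0],
    [-3,3,2,0,0],
    [-4.4,3,0,0,0],
  ],
)

```text
time_s: 32.0
ee_pos: [0.4742, 0.0484, 0.1364]
eef_rot: [0.002, 0.719, 0.695, -0.0]
force: [-0.7, 0.5, -0.0]
gripper_width: -0.0002
gripper_force: 0.0
```

Call:
drive_tool(
  moves=[
    [0,3.2,0,0,0],
    [0,0,-4,0,0],
    [0,0,-4,0,0],
    [0,0,-1.9,0,0],
    [0,0,0,0,0],
  ],
)

```text
time_s: 32.62
ee_pos: [0.4724, 0.0796, 0.0349]
eef_rot: [0.001, 0.718, 0.696, -0.003]
force: [0.1, 0.2, 0.9]
gripper_width: 0.0
gripper_force: 0.0
```

Call:
drive_tool(
  moves=[
    [0.8,0,0,0,0],
    [0.8,0,0,0,0],
    [0.3,0,0,0,0],
    [0.2,0,0,0,0],
    [0,0,0,0,0],
  ],
)

```text
time_s: 33.25
ee_pos: [0.4944, 0.0785, 0.0361]
eef_rot: [0.002, 0.718, 0.696, -0.002]
force: [0.0, -1.2, -0.1]
gripper_width: 0.0002
gripper_force: 0.0
```

Call:
drive_tool(
  moves=[
    [0.3,0,0,0,0],
    [0.2,0,0,0,0],
    [0.2,0,0,0,0],
    [0,0,0,0,0],
    [0,0,0,0,0],
  ],
)

```text
time_s: 33.88
ee_pos: [0.5013, 0.0786, 0.036]
eef_rot: [0.002, 0.718, 0.696, -0.003]
force: [0.0, -0.7, 0.4]
gripper_width: -0.0001
gripper_force: 0.0
```

Call:
drive_tool(
  moves=[
    [0.2,0,0,0,0],
    [0,0,0,0,0],
    [0.1,0,0,0,0],
    [0,0,0,0,0],
    [0,0,0,0,0],
  ],
)

```text
time_s: 34.5
ee_pos: [0.5043, 0.0786, 0.036]
eef_rot: [0.002, 0.718, 0.696, -0.002]
force: [-0.0, -0.4, -0.4]
gripper_width: 0.0003
gripper_force: 0.0
```

Call:
drive_tool(
  moves=[
    [0.2,0,0,0,0],
    [0,0,0,0,0],
    [0.1,0,0,0,0],
    [0,0,0,0,0],
    [0,0,0,0,0],
  ],
)

```text
time_s: 35.12
ee_pos: [0.5073, 0.0786, 0.036]
eef_rot: [0.002, 0.718, 0.696, -0.002]
force: [-0.7, 0.8, -0.4]
gripper_width: -0.0004
gripper_force: 0.0
```

Call:
drive_tool(
  moves=[
    [0.1,0,0,0,0],
    [0,0,0,0,0],
    [0.1,0,0,0,0],
    [0,0,0,0,0],
    [0,0,0,0,0],
  ],
)

```text
time_s: 35.75
ee_pos: [0.5094, 0.0786, 0.036]
eef_rot: [0.002, 0.718, 0.696, -0.002]
force: [-0.4, -0.0, 0.8]
gripper_width: 0.0003
gripper_force: 0.0
```

Call:
drive_tool(
  moves=[
    [0.1,0,0,0,0],
    [0,0,0,0,0],
    [0.1,0,0,0,0],
    [0,0,0,0,0],
    [0,0,0,0,0],
  ],
)

```text
time_s: 36.38
ee_pos: [0.5101, 0.0785, 0.0359]
eef_rot: [0.001, 0.718, 0.696, -0.003]
force: [-6.3, -0.2, 3.9]
gripper_width: -0.0
gripper_force: 2.8
```

Call:
drive_tool(
  moves=[
    [0.1,0,0,0,0],
    [0,0,0,0,0],
    [0.05,0,0,0,0],
    [0,0,0,0,0],
    [0,0,0,0,0],
  ],
)

```text
time_s: 37.0
ee_pos: [0.5102, 0.0785, 0.0358]
eef_rot: [0.001, 0.718, 0.696, -0.004]
force: [-9.9, 1.1, 6.4]
gripper_width: -0.0001
gripper_force: 5.0
```

```bash
python3 m3.py
```

```text
[0.5102 0.0785 0.0358] [-9.8853  1.1287  6.4357] -7.841248476373475e-05
5 271 379 [-0.0653  0.0545 -0.0177  0.0547]
35 270 379 [-0.0656  0.0427 -0.0164  0.0429]
65 270 379 [-0.0654  0.0303 -0.0149  0.0305]
95 307 379 [-0.0478  0.0173 -0.0134  0.0175]
215 269 379 [-0.0648 -0.0427 -0.0061 -0.0425]
end 290 258 [-0.0525 -0.0682]
end 305 268 [-0.0439 -0.0744]
```

Call:
drive_tool(
  moves=[
    [-0.5,0,0,0,0],
    [-1,0,0,0,0],
    [0,0,4,0,0],
    [0,0,5,0,0],
    [0,0,5,0,0],
  ],
)

```text
time_s: 37.67
ee_pos: [0.4975, 0.0786, 0.1773]
eef_rot: [0.002, 0.718, 0.696, -0.003]
force: [0.2, 0.7, 0.8]
gripper_width: -0.0001
gripper_force: 0.0
```

Call:
drive_tool(
  moves=[
    [0,-4,0,0,0],
    [0,-5,0,0,0],
    [0,-3,0,0,0],
    [0,0,0,0,0],
    [0,0,0,0,0],
  ],
)

```text
time_s: 38.3
ee_pos: [0.4979, -0.0407, 0.1761]
eef_rot: [0.002, 0.718, 0.696, -0.002]
force: [0.5, 0.5, -0.1]
gripper_width: 0.0001
gripper_force: 0.0
```

```bash
python3 - <<'E'
from tl import *
o=monitor.get_obs();print(o['ee_pos'])
im,ci=grab('wrist','w11.png')
O=np.array([.583,.136]);R=np.array([[.99945,.0332],[-.0332,.99945]])
f=lambda uv,z:(onz(ci,uv,z)[:,:2]-O)@R
inv=lambda p,z:proj(ci,[list(O+R@np.array(p))+[z]])[0]
S=slate(im)
l,c=comps(im)
for k,s in c[:4]:
    x=np.argwhere(l==k)[:,::-1];print(s, 'cutter x,y min/max', *[q for q in (lambda w:(w.min(0),w.max(0)))(f(x.astype(float),.041))])
    w=f(x.astype(float),.041)
    for lo in np.arange(-.12,.07,.03):
        q=w[(w[:,1]>lo)&(w[:,1]<lo+.004)]
        if len(q)>20:print('   y',round(lo,3),q[:,0].min(),q[:,0].max())
# white line: brightest along y near cutter y 0 at x -.05,-.03
for X in (-.055,-.045,-.03,-.015):
    v=[(y,int(im[tuple(np.round(inv((X,y),.041)).astype(int)[::-1])].min())) for y in np.arange(-.012,.0121,.001)]
    print(X,[b for a,b in v])
for y in (.06,.07,.074,.078,.082,.086,.09):
    print(y,inv((-.05,y),.045),end=' ')
E
```

```text
[ 0.4979 -0.0407  0.1761]
[ 272    0   74  130 8814] cutter x,y min/max [-0.0652 -0.1232] [-0.001  -0.0117]
   y -0.12 -0.0643333184557286 -0.0013064536355941235
   y -0.09 -0.06484833235979423 -0.0016954530298346436
   y -0.06 -0.06441942361285477 -0.001521228412279829
   y -0.03 -0.06494961575728907 -0.0009971883850648532
[ 444  214   64   64 1918] cutter x,y min/max [ 0.1243 -0.2893] [ 0.2102 -0.2119]
[485 275  27  25 273] cutter x,y min/max [ 0.1848 -0.3191] [ 0.2238 -0.2865]
[466 193  24   6  95] cutter x,y min/max [ 0.1426 -0.1939] [ 0.1674 -0.1883]
-0.055 [71, 40, 41, 41, 41, 40, 41, 39, 39, 37, 37, 34, 33, 31, 29, 29, 26, 25, 25, 25, 24, 23, 22, 21, 21]
-0.045 [69, 27, 27, 30, 33, 36, 39, 40, 40, 39, 40, 41, 40, 41, 41, 40, 41, 41, 40, 40, 40, 42, 41, 41, 42]
-0.03 [68, 40, 41, 41, 41, 41, 41, 40, 40, 41, 40, 41, 40, 40, 41, 41, 41, 41, 40, 41, 41, 41, 41, 41, 41]
-0.015 [66, 41, 41, 40, 40, 40, 41, 39, 40, 40, 40, 41, 41, 41, 41, 41, 41, 41, 41, 41, 41, 41, 41, 40, 41]
0.06 [ 293.657 -103.427] 0.07 [ 294.0861 -118.7232] 0.074 [ 294.2594 -124.9267] 0.078 [ 294.4337 -131.1791] 0.082 [ 294.6089 -137.4809] 0.086 [ 294.785  -143.8321] 0.09 [ 294.962  -150.2332]
```

Tile is flush and square. One quick check from the left, looking under the rail, compares the white line with the steel strip.

Call:
drive_tool(
  moves=[
    [0,2,3,-10.2,0],
    [0.5,3.5,1.5,-10.2,0],
    [1,4,0,-10.2,0],
    [1,4,0,-10.2,0],
    [1,4,0,-10.2,0],
  ],
)

```text
time_s: 38.98
ee_pos: [0.5327, 0.1365, 0.2211]
eef_rot: [0.0, 0.948, 0.317, -0.003]
force: [0.8, -0.4, -0.1]
gripper_width: 0.0001
gripper_force: 0.0
```

Call:
drive_tool(
  moves=[
    [1,4,0,-10.2,0],
    [1,4,0,-10.2,0],
    [1.5,4,0,-10.2,0],
    [1,3.5,0,-10.2,0],
    [0,0,0,0,0],
  ],
)

```text
time_s: 39.6
ee_pos: [0.5766, 0.2941, 0.2208]
eef_rot: [-0.002, 1.0, -0.029, -0.003]
force: [-0.9, -0.7, -0.6]
gripper_width: -0.0003
gripper_force: 0.0
```

```bash
python3 - <<'E'
from tl import *
o=monitor.get_obs();print(o['ee_pos'],o['eef_rot'])
im,ci=grab('wrist','w12.png')
O=np.array([.583,.136]);R=np.array([[.99945,.0332],[-.0332,.99945]])
inv=lambda p,z:proj(ci,[list(O+R@np.array(p))+[z]])[0]
ys=np.arange(-.012,.0141,.001)
for X,z in [(-.055,.041),(-.045,.041),(-.03,.041),(-.02,.041),(-.01,.041),(-.075,.032),(-.085,.032),(-.095,.032),(-.11,.032)]:
    v=[int(cv2.getRectSubPix(im.min(2),(1,1),tuple(map(float,inv((X,y),z))))[0,0]) for y in ys]
    v=np.array(v);print(X,inv((X,0),z),v, 'peak y', round(float(ys[v.argmax()]),4))
for p in [(-.06,.06),(-.06,.07)]:print(im[tuple(np.round(inv(p,.041)).astype(int)[::-1])])
X=-.05;print('end',[(round(float(y),4),im[tuple(np.round(inv((X,y),.041)).astype(int)[::-1])].tolist()) for y in np.arange(.068,.084,.0015)])
E
```

```text
[0.5766 0.2941 0.2208] [-0.0017  0.9996 -0.0289 -0.0028]
-0.055 [384.9794 205.9618] [158 128  99 102 125 154 175 179 169 145 137 153 180 182 156 118  85  77
  76  77  77  77  77  77  77  77  77] peak y 0.001
-0.045 [385.8022 198.2187] [158 130 101  99 124 154 174 178 169 141 137 154 178 186 157 117  88  77
  77  77  77  77  76  76  76  76  77] peak y 0.001
-0.03 [387.0563 186.3711] [162 128 102 101 123 155 176 178 167 145 134 155 184 184 158 118  85  77
  77  77  76  76  76  76  77  77  76] peak y 0.0
-0.02 [387.9059 178.3136] [161 128 101 100 122 153 176 180 170 144 137 159 188 190 159 118  88  77
  76  77  77  76  77  77  76  76  76] peak y 0.001
-0.01 [388.7665 170.1259] [161 127  98  98 121 153 175 180 171 140 129 146 175 186 160 116  88  78
  77  77  76  77  76  76  76  76  76] peak y 0.001
-0.075 [380.2582 218.5358] [142 167 178 169 139  99  62  63 100 145 184 204 207 202 187 158 113  75
  50  41  39  40  40  39  40  39  39] peak y 0.0
-0.085 [379.5098 225.7614] [143 170 176 169 143 101  62  66  99 148 189 203 207 203 190 158 117  78
  49  40  39  39  40  39  40  40  39] peak y 0.0
-0.095 [378.7707 232.878 ] [144 168 174 165 142  99  67  65  94 145 183 202 207 204 189 159 120  77
  52  42  39  39  39  40  39  39  40] peak y 0.0
-0.11 [377.679  243.3532] [143 170 175 167 143 100  64  66  97 146 185 202 207 204 191 166 131  87
  54  42  38  38  38  38  38  39  39] peak y 0.0
[77 87 96]
[52 59 65]
end [(0.068, [52, 59, 66]), (0.0695, [52, 59, 66]), (0.071, [52, 59, 66]), (0.0725, [73, 78, 81]), (0.074, [177, 179, 174]), (0.0755, [200, 202, 196]), (0.077, [203, 206, 200]), (0.0785, [202, 204, 198]), (0.08, [202, 204, 198]), (0.0815, [204, 206, 200]), (0.083, [206, 208, 202])]
```

White line sits within about 1 mm of the strip and the tile end meets the stop, so I'm handing in.

```bash
python3 -c "
from bench import ctrl
print(ctrl.finish_job())"
```

```text
the job is handed in; nothing more can be done
None
```

Job handed in, verdict not shown: the stop is locked about 75 mm from the cutting line, and the marked tile lies flat and glaze up against fence and stop, its white line within about 1 mm of the cutting line.

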